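Prime the bench hand pump

ROBOT

A 6-joint arm with a two-finger parallel gripper is mounted at the origin on a cart in front of the work surface, level with it; the furniture and walls round the work are solid. World frame = base frame: x ahead of the robot, y to its left, z up, the work surface at z = 0. Lengths are in m, angles in rad, forces in N, time in s.
With the tool pointing down it reaches from about 0.325 to 0.85 m from the base axis. Payload 15.5 kg.
Tool frame: the origin (TCP) lies at the centre of the arm's flange, where the gripper is bolted on; the fingertips stand 191 mm ahead of it and the grasp point (between the pads) lies 172 mm ahead of it; z points along the fingers, y is the line along which they close (so a half turn about z gives the same grasp; the last joint's range is limited). The gripper opens to 91 mm and grips with 3 to 60 N. Pads are 32 mm wide; open, the fingers measure 118 mm over their backs; the gripper's body (76 mm by 178 mm) begins 60 mm behind the grasp point.
Start: joints at [1.169, 0.494, 1.345, -0, 1.302, -0.096], TCP at [0.189, 0.596, 0.405] pointing down, gripper open.
Joint ranges: [-2.91, 2.91], [-0.82, 2.16], [0.22, 2.67], [-1.22, 4.37], [0.12, 2.79], [-3.08, 3.08]. Speed limits (rad/s): [1.89, 1.89, 2.57, 3.01, 3.01, 3.01].

INTERFACE

Orientations are given as a unit quaternion [w, x, y, z].
In Python, from bench import telemetry, eyes, hand_in gives the robot as it stands.
- The arm moves only by the shell command python3 -m creep 'ROWS' [FORCE]. ROWS is JSON, a list of rows, each an object of numbers: "tx", "ty", "tz": the shift along the world's x, y, z scaled (see below); "turn": the turn about the world's z scaled (see below); "hand": the gripper command: -1 is shut, 1 is fully open, values between are in proportion. In form: [{"tx": .., "ty": .., "tz": .., "turn": .., "hand": ..}, ...]. A call has 1 to 20 rows; each row shifts and turns the commanded pose from where the row before left it; what a row does not reach is not made up. The controller multiplies each number of a shift by 20 cm and each number of a turn by 45 degrees. A row lasts 1/12 s, in which the tool goes at most 41.7 mm and 7.16 degrees, less where a joint would pass 70% of its speed; a pose out of reach is approached as far as the arm can. A call with a number of a shift or a turn outside -1 to 1 is refused whole. A call with a gripper value outside its range is refused whole. The fingers move at their own pace and stop on an object; FORCE is the grip in N (left out, the last holds). Time passes only in rows, so rows that do not move let the fingers close. It gives the time, the measured TCP pose, the force, the opening and the grip force at its end, in the units of the state.
- telemetry.observe(): the state, without advancing time (a new reading comes with each control period).
- eyes.capture(name): name is "side" or "top"; returns the picture (400x640x3 uint8, blue, green, red); there is no depth.
- eyes.get_calibration(name): a dict with "fov_y" (degrees; the focal length in pixels is half the picture's height over the tangent of half this angle, whatever the lens; pixels are square), "cx", "cy" (the principal point, pixels), "k1" (the pictures are not rectified: a ray, as slopes to the right and down, at radius r is drawn at 1 + k1 r^2 times it, then the intrinsics apply), "world_from_camera" (4x4, takes a point from camera to world coordinates). Camera axes: x right, y down, z forward; pixel columns grow to the right and rows downward; lengths in m; the calibration is good to about 2 mm. A picture is of the moment at which its call begins. get_calibration takes no time and is no camera call.
- hand_in(): hands the job in; it is judged then, once.
Trained networks look in the newest picture that a camera, given by its name, has taken for a name from the list of things; names that differ only in an ending like _2 or _b are one class to them, and where a whole thing is asked for, a point or a joint stands for the part that bears it (a point fixed in the world has none). Each returns a list of dicts, best first, with "confidence" (0 to 1); they miss things now and then, are a little off and sometimes report something else, mostly with a low value. They report only what shows in the picture. A call takes as long as a camera call.
- eyes.boxes_of(camera, thing): "position" ([x, y, z] in m, in world coordinates, good to about 4 mm: the middle of the surface that is visible of it).
The state is a dict: "clock": time; "joints": joint angles; "joint_vel": joint speeds; "effort": joint torques, N m; "tool_pos": TCP position; "eef_rot": TCP orientation; "ft_force": force on the tool from outside, world axes, zero at the start; "wrist_torque": the same for the moment, N m; "opening": finger opening in m; "grip_force": force on a finger pad.
Only numpy, scipy, OpenCV 4.12 (cv2) and the standard library are available. Lean on these libraries where they do the work, as an engineer would, in place of code of your own. Each camera call takes 0.05 s, during which the arm holds its last target. There are 200 camera calls.

TASK

Prime the hand pump on the bench: press its mushroom-headed plunger all the way down and let it spring all the way back up, again and again, until the indicator pin beside it has come fully out and its groove shows above the collar. Press with the fingertips and lift nothing: do not touch or pull the pin, leave the small release button alone, and do not shift the things standing round the pump. Finish with the plunger fully up.

Things in the scene. Friction and masses are not known exactly. Their poses are not given: they have to be found in the camera images.
- pump: hand pump, fixed to the bench: an upright aluminium block 60 x 164 mm, 90 mm high, on a dark foot plate 96 x 196 mm, 8 mm thick, with brass fittings on its front. Origin: centre of its underside, on the bench; z up; its y axis runs along the long side. Along the top stand, in a row on the y axis: the indicator pin (y = +58 mm), the plunger (y = 0) and the release button (y = -58 mm)
- plunger_top (a point): centre of the top of the plunger's black mushroom head (48 mm diameter, its nearly flat top 38 mm wide); 150 mm above the bench when up; moves with the plunger
- plunger (a joint): plunger travel in m: 0 = fully up, grows as it is pressed straight down, 0.013 = bottomed. A spring pushes back with about 6 N at the top and 9 N at the bottom and returns it within 0.3 s when let go. A stroke deeper than about 0.011 counts: when the plunger is then let fully back up, the pin rises by 9 mm (the first stroke may raise it by 1 to 13 mm)
- pin_tip (a point): tip of the steel indicator pin (10 mm diameter, in a brass collar 20 mm wide and 96 mm above the bench; a groove is turned round it 38 to 42 mm below the tip; not to be touched), 98 mm above the bench when fully in, 143 mm when fully out; upright
- indicator (a joint): how far the indicator pin is out, in m: 0 = in, 0.045 = fully out, when further strokes move it no more. It starts between 0.002 and 0.020, so that 3 to 5 full strokes are needed; it stays where the strokes leave it
- release_top (a point): centre of the top of the small flat steel release button, 15 mm diameter, 102 mm above the bench. Not to be pressed
- release (a joint): release button travel in m: 0 = up, 0.005 = pressed
- weight: steel calibration weight, 30 mm diameter, 45 mm high, loose; origin at the centre of its underside. To be left where it stands
- jar: screw-lid tub, 52 mm diameter, 55 mm high, loose; origin at the centre of its underside. To be left
- vial: small vial, 22 mm diameter, 52 mm high, loose; origin at the centre of its underside. To be left
- tape: roll of tape lying flat, 69 mm diameter, 19 mm high, loose; origin at the centre of its underside. To be left
- syringe: syringe lying flat, 24 x 130 x 19 mm, loose; origin at the centre of its underside. To be left

How it is judged:
On the way, in this order (a step that is already met when the one before it is completed fails the run):
1. the plunger is pressed down by the fingers (value of joint plunger above 0.011 m and contact force between the fingers and pump above 1 N), for 0.02 s.
2. the plunger springs back up and the pin is raised part of the way (value of joint plunger below 0.003 m and value of joint indicator between 0.015 and 0.04 m), for 0.02 s.
3. the pin is fully out (value of joint indicator above 0.0425 m), for 0.1 s.
At the end, for the whole second after the job is handed in: The indicator pin is at least 42.5 mm out (fully out is 45 mm), the plunger is within 2 mm of fully up, the release button is up, and the bystanders are within 20 mm of where they stood (value of joint indicator above 0.0425 m and value of joint each of plunger, release below 0.002 m); the robot touches nothing.
It fails at once if the indicator pin is touched by the robot (contact force between any of the fingers, the arm and indicator above 0.5 N).
It fails at once if the release button is pressed (value of joint release above 0.002 m).
It fails at once if a bystander is shifted or lifted by more than 20 mm (distance of any of weight, jar, vial, tape, syringe from where it was at the start of the episode above 0.02 m).
It also fails if it takes over 58 s, if anything falls off the work surface, if the arm or the gripper's body presses on something with over 40 N, if the wrist force passes 120 N, or if a joint passes its speed limit or range.

## Working session

There is one attempt and no reset: what is moved stays moved. The work goes in short steps, Python scripts to look and compute and a shell command to move; the robot and the scene stay as the last step left them, time stands still between calls to the robot, and variables do not carry over. Pictures are saved under pics/ and viewed, at most 10 in all, crops included, and the job is handed in when it is done.

```bash
mkdir -p pics
python3 - <<'E'
from bench import telemetry, eyes
import cv2
for c in ("top","side"):
    cv2.imwrite(f"pics/{c}0.png",eyes.capture(c))
    for t in ("pump","plunger_top","pin_tip","release_top","weight","jar","vial","tape","syringe"):
        print(c,t,[(d["confidence"],[round(v,3) for v in d["position"]]) for d in eyes.boxes_of(c,t)[:2]])
print(telemetry.observe())
E
```

```text
top pump [(0.42, [0.546, -0.22, 0.148])]
top plunger_top [(0.91, [0.548, -0.219, 0.148])]
top pin_tip []
top release_top [(0.43, [0.556, -0.281, 0.1])]
top weight [(0.67, [0.449, -0.261, 0.031]), (0.17, [0.458, -0.414, 0.017])]
top jar [(0.92, [0.64, -0.155, 0.053])]
top vial [(0.55, [0.641, -0.28, 0.052])]
top tape [(0.89, [0.656, 0.101, 0.022]), (0.53, [0.64, -0.158, 0.054])]
top syringe [(0.57, [0.458, -0.412, 0.017])]
side pump [(0.75, [0.533, -0.252, 0.068])]
side plunger_top [(0.84, [0.542, -0.229, 0.145]), (0.33, [0.549, -0.286, 0.103])]
side pin_tip [(0.37, [0.536, -0.168, 0.11])]
side release_top []
side weight [(0.68, [0.443, -0.272, 0.032])]
side jar [(0.76, [0.636, -0.167, 0.048])]
side vial [(0.63, [0.643, -0.289, 0.033])]
side tape [(0.86, [0.658, 0.099, 0.018]), (0.51, [0.457, -0.417, 0.016])]
side syringe [(0.73, [0.455, -0.42, 0.017])]
{'clock': 1.0, 'joints': array([ 1.16848569e+00,  4.93598306e-01,  1.34550919e+00,  9.69535534e-06,
        1.30251487e+00, -9.54851018e-02]), 'joint_vel': array([1.10258420e-03, 4.64525491e-04, 2.78256789e-04, 2.60614487e-04,
       8.65590776e-04, 9.24038356e-05]), 'effort': array([ 2.66006218e-04, -8.78678513e+01, -3.82267141e+01,  7.07299565e-02,
        4.44849988e-02, -1.06901632e-04]), 'tool_pos': array([0.18875648, 0.59581176, 0.4047129 ]), 'eef_rot': array([-8.19040583e-06,  1.52812970e-01,  9.88255127e-01, -1.32492548e-05]), 'ft_force': array([-0.04845482,  0.04991905, -0.67156294]), 'wrist_torque': array([-0.03214872, -0.03327087,  0.0270461 ]), 'grip_force': 0.0, 'opening': 0.09110069522758736}
```

View pics/top0.png

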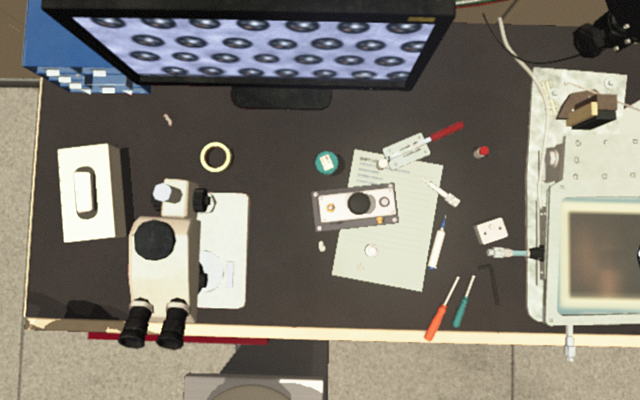

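View pics/side0.png

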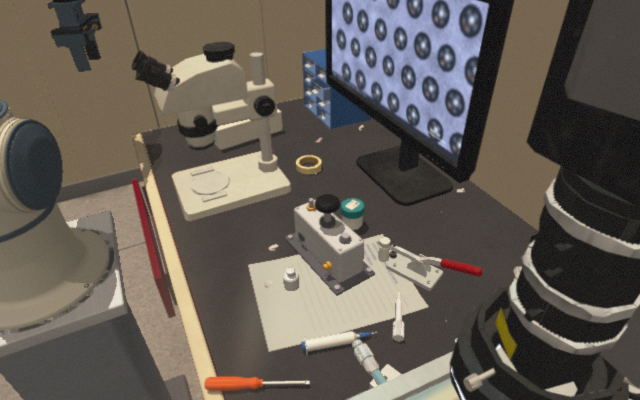

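The top view shows the pump at about (357,205), with its head at (359,203) and the microscope at (165,240), between the start pose and the pump. The side view shows the plunger head at (327,203), the weight at (291,279), and the microscope's top disc at (219,48). Next I'll triangulate the head and the microscope's height.

```bash
cat > h.py <<'E'
import numpy as np, cv2
from bench import eyes
def ray(c,uv):
    k=eyes.get_calibration(c); f=200/np.tan(np.radians(k["fov_y"])/2)
    d=(np.array(uv,float)-[k["cx"],k["cy"]])/f; s=d.copy()
    for _ in range(20): s=d/(1+k["k1"]*(s@s))
    T=np.array(k["world_from_camera"]); v=T[:3,:3]@[*s,1]
    return T[:3,3],v/np.linalg.norm(v)
def onz(c,uv,z):
    o,v=ray(c,uv); return (o+v*(z-o[2])/v[2]).round(4)
def tri(a,b):
    o,v=ray("top",a); p,w=ray("side",b)
    s,t=np.linalg.lstsq(np.c_[v,-w],p-o,rcond=None)[0]
    return ((o+s*v+p+t*w)/2).round(3), np.linalg.norm(o+s*v-p-t*w).round(4)
E
python3 - <<'E'
from h import *
print("scope top",tri((155,240),(219,48)),"eyepiece",tri((132,340),(150,62)),"knob",tri((163,192),(257,56)))
for c,(u,v) in (("top",(359,203)),("side",(327,203))):
    im=cv2.imread(f"pics/{c}0.png"); r=22
    g=(im[v-r:v+r,u-r:u+r].max(2)<60).astype(np.uint8)
    n,l,s,ce=cv2.connectedComponentsWithStats(g)
    for i in range(1,n):
        if s[i,4]>40:
            p=ce[i]+[u-r,v-r]; print(c,s[i],p,onz(c,p,.148),onz(c,p,.143))
    k=eyes.get_calibration(c);print(np.array(k["world_from_camera"])[:3,3])
    cv2.imwrite(f"pics/z{c}.png",cv2.resize(im[v-50:v+50,u-50:u+50],(500,500),interpolation=2))
a=cv2.imread("pics/ztop.png");b=cv2.imread("pics/zside.png")
cv2.imwrite("pics/z.png",cv2.resize(np.hstack([a,b]),(800,400)))
E
```

```text
scope top (array([0.465, 0.12 , 0.348]), np.float64(0.0001)) eyepiece (array([0.314, 0.151, 0.337]), np.float64(0.0231)) knob (array([0.546, 0.121, 0.317]), np.float64(0.001))
[ 0.48219841 -0.15743034  1.1307205 ]
side [ 11  13  24  20 380] [327.40789474 203.07368421] [ 0.5423 -0.2317  0.148 ] [ 0.5452 -0.2259  0.143 ]
side [16 36 14  8 64] [327.703125 221.78125 ] [ 0.5186 -0.2797  0.148 ] [ 0.5213 -0.2745  0.143 ]
[ 0.26498437 -0.78955755  0.63022051]
```

View pics/z.png

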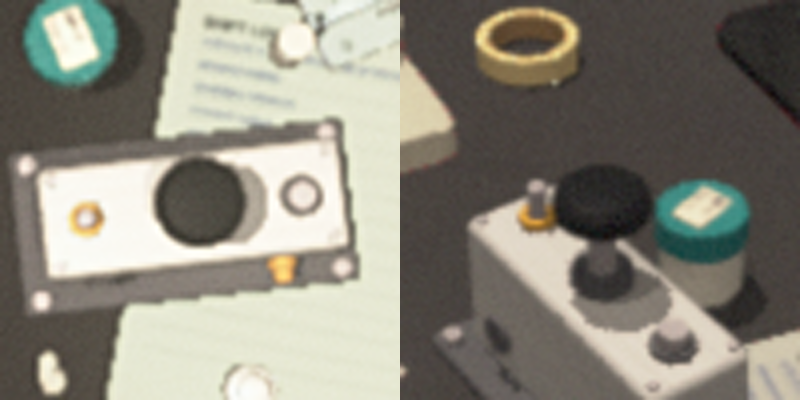

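Crop: head centre is at top pixel (359,203.5), and the pin (left) and button (right) are clear of it. The microscope's top is about 0.35 m, so I'll rise to 0.61 m and cross over it.

```bash
python3 -m creep '[{"tz":0.17,"hand":-1},{"tz":0.17,"hand":-1},{"tz":0.17,"hand":-1},{"tz":0.17,"hand":-1},{"tz":0.17,"hand":-1},{"tz":0.17,"hand":-1},{"hand":-1},{"hand":-1}]' 10; python3 -c "
from h import *
print([onz('top',(359,203.5),z) for z in (.15,.145)])"
```

```text
[array([ 0.5459, -0.2219,  0.15  ]), array([ 0.5462, -0.2222,  0.145 ])]$[0]: bad value
```

```bash
python3 -m creep '[{"tx":0,"ty":0,"tz":0.17,"turn":0,"hand":-1},{"tx":0,"ty":0,"tz":0.17,"turn":0,"hand":-1},{"tx":0,"ty":0,"tz":0.17,"turn":0,"hand":-1},{"tx":0,"ty":0,"tz":0.17,"turn":0,"hand":-1},{"tx":0,"ty":0,"tz":0.17,"turn":0,"hand":-1},{"tx":0,"ty":0,"tz":0.17,"turn":0,"hand":-1},{"tx":0,"ty":0,"tz":0,"turn":0,"hand":-1},{"tx":0,"ty":0,"tz":0,"turn":0,"hand":-1}]' 10
```

```text
clock: 1.67
tool_pos: [0.1887, 0.5957, 0.6108]
eef_rot: [0.0, 0.153, 0.988, 0.002]
ft_force: [0.5, 0.3, -1.4]
opening: 0.0409
grip_force: 0.0
```

```bash
python3 -m creep '[{"tx":0.08,"ty":-0.17,"tz":0,"turn":0,"hand":-1},{"tx":0.08,"ty":-0.17,"tz":0,"turn":0,"hand":-1},{"tx":0.08,"ty":-0.17,"tz":0,"turn":0,"hand":-1},{"tx":0.08,"ty":-0.17,"tz":0,"turn":0,"hand":-1},{"tx":0.08,"ty":-0.17,"tz":0,"turn":0,"hand":-1},{"tx":0.08,"ty":-0.17,"tz":0,"turn":0,"hand":-1},{"tx":0.08,"ty":-0.17,"tz":0,"turn":0,"hand":-1},{"tx":0.08,"ty":-0.17,"tz":0,"turn":0,"hand":-1},{"tx":0.08,"ty":-0.17,"tz":0,"turn":0,"hand":-1},{"tx":0.08,"ty":-0.17,"tz":0,"turn":0,"hand":-1},{"tx":0.08,"ty":-0.17,"tz":0,"turn":0,"hand":-1},{"tx":0.08,"ty":-0.17,"tz":0,"turn":0,"hand":-1},{"tx":0.08,"ty":-0.17,"tz":0,"turn":0,"hand":-1},{"tx":0.08,"ty":-0.17,"tz":0,"turn":0,"hand":-1},{"tx":0.08,"ty":-0.17,"tz":0,"turn":0,"hand":-1},{"tx":0.08,"ty":-0.17,"tz":0,"turn":0,"hand":-1},{"tx":0.08,"ty":-0.17,"tz":0,"turn":0,"hand":-1},{"tx":0.08,"ty":-0.17,"tz":0,"turn":0,"hand":-1},{"tx":0.08,"ty":-0.17,"tz":0,"turn":0,"hand":-1},{"tx":0.08,"ty":-0.17,"tz":0,"turn":0,"hand":-1}]'
```

```text
clock: 3.33
tool_pos: [0.509, -0.0862, 0.6076]
eef_rot: [-0.001, 0.153, 0.988, 0.0]
ft_force: [1.1, 0.1, -0.4]
opening: 0.0006
grip_force: 0.0
```

```bash
python3 -m creep '[{"tx":0.037,"ty":-0.13,"tz":0,"turn":0,"hand":-1},{"tx":0.037,"ty":-0.13,"tz":0,"turn":0,"hand":-1},{"tx":0.037,"ty":-0.13,"tz":0,"turn":0,"hand":-1},{"tx":0.03,"ty":-0.13,"tz":0,"turn":0,"hand":-1},{"tx":0.03,"ty":-0.13,"tz":0,"turn":0,"hand":-1},{"tx":0,"ty":0,"tz":-0.14,"turn":0,"hand":-1},{"tx":0,"ty":0,"tz":-0.14,"turn":0,"hand":-1},{"tx":0,"ty":0,"tz":-0.14,"turn":0,"hand":-1},{"tx":0,"ty":0,"tz":-0.14,"turn":0,"hand":-1},{"tx":0,"ty":0,"tz":-0.14,"turn":0,"hand":-1},{"tx":0,"ty":0,"tz":-0.14,"turn":0,"hand":-1},{"tx":0,"ty":0,"tz":-0.14,"turn":0,"hand":-1},{"tx":0,"ty":0,"tz":-0.1,"turn":0,"hand":-1},{"tx":0,"ty":0,"tz":0,"turn":0,"hand":-1},{"tx":0,"ty":0,"tz":0,"turn":0,"hand":-1}]'
python3 - <<'E'
from bench import telemetry, eyes
import cv2
print(telemetry.observe()["tool_pos"])
im=eyes.capture("side"); cv2.imwrite("pics/s1.png",cv2.resize(im[130:290,200:440],(720,480),interpolation=2))
E
```

```text
clock: 4.58
tool_pos: [0.5426, -0.214, 0.3917]
eef_rot: [-0.001, 0.153, 0.988, 0.0]
ft_force: [-0.1, -0.4, -0.2]
opening: 0.0002
grip_force: 0.0
[ 0.54260194 -0.21400107  0.39170503]
```

View pics/s1.png

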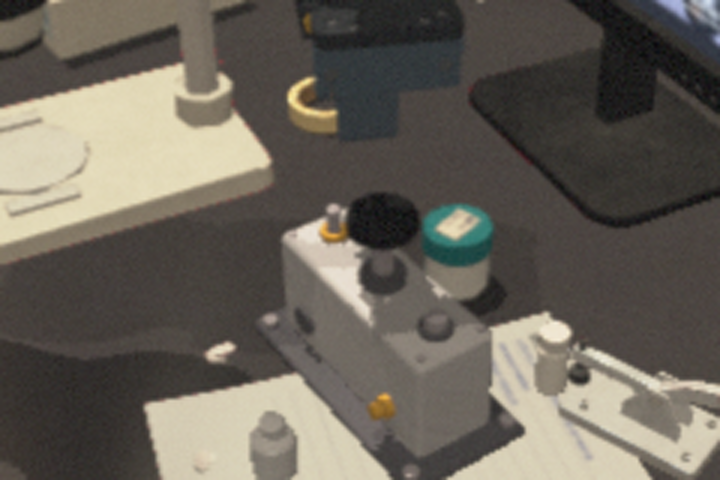

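The tip at crop (370,135) is straight above the head at (383,215), and the pin at (333,215) is clear. I'll centre over the head and make a gentle first contact.

```bash
python3 -m creep '[{"tx":0.018,"ty":-0.04,"tz":0,"turn":0,"hand":-1},{"tx":0,"ty":0,"tz":-0.08,"turn":0,"hand":-1},{"tx":0,"ty":0,"tz":-0.08,"turn":0,"hand":-1},{"tx":0,"ty":0,"tz":-0.06,"turn":0,"hand":-1},{"tx":0,"ty":0,"tz":-0.04,"turn":0,"hand":-1},{"tx":0,"ty":0,"tz":-0.03,"turn":0,"hand":-1},{"tx":0,"ty":0,"tz":0,"turn":0,"hand":-1},{"tx":0,"ty":0,"tz":0,"turn":0,"hand":-1},{"tx":0,"ty":0,"tz":0,"turn":0,"hand":-1}]'
```

```text
clock: 5.38
tool_pos: [0.5469, -0.2227, 0.3361]
eef_rot: [0.001, 0.153, 0.988, -0.0]
ft_force: [-3.0, -0.1, 6.7]
opening: 0.0005
grip_force: 3.3
```

```bash
python3 -m creep '[{"tx":0,"ty":0,"tz":-0.025,"turn":0,"hand":-1},{"tx":0,"ty":0,"tz":-0.025,"turn":0,"hand":-1},{"tx":0,"ty":0,"tz":0,"turn":0,"hand":-1},{"tx":0,"ty":0,"tz":0,"turn":0,"hand":-1}]'
```

```text
clock: 5.72
tool_pos: [0.5469, -0.2227, 0.3273]
eef_rot: [0.001, 0.153, 0.988, -0.001]
ft_force: [-7.7, 2.5, 25.0]
opening: 0.0007
grip_force: 12.4
```

Bottomed at 25 N. Now I'll release fully.

```bash
python3 -m creep '[{"tx":0,"ty":0,"tz":0.06,"turn":0,"hand":-1},{"tx":0,"ty":0,"tz":0.06,"turn":0,"hand":-1},{"tx":0,"ty":0,"tz":0,"turn":0,"hand":-1},{"tx":0,"ty":0,"tz":0,"turn":0,"hand":-1},{"tx":0,"ty":0,"tz":0,"turn":0,"hand":-1},{"tx":0,"ty":0,"tz":0,"turn":0,"hand":-1}]'
python3 - <<'E'
from bench import eyes
import cv2
im=eyes.capture("side"); cv2.imwrite("pics/s2.png",cv2.resize(im[170:250,270:390],(720,480),interpolation=2))
E
```

```text
clock: 6.22
tool_pos: [0.5465, -0.2222, 0.3483]
eef_rot: [-0.0, 0.153, 0.988, 0.0]
ft_force: [0.5, 0.5, 0.1]
opening: 0.0007
grip_force: 0.0
```

View pics/s2.png

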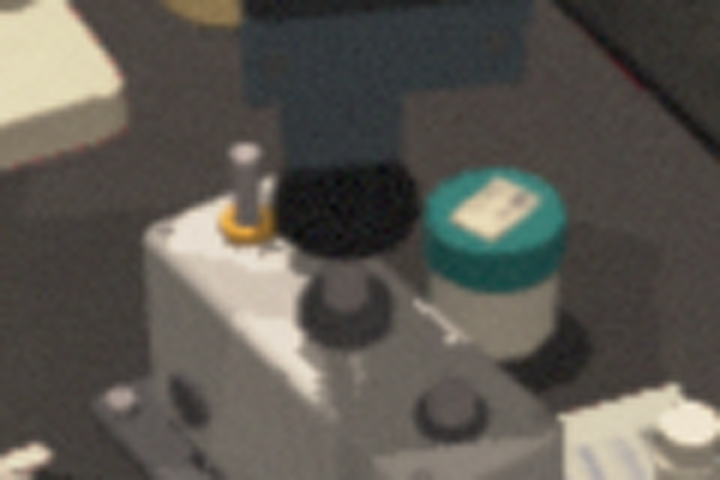

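The pin tip at crop (245,150) is now clearly higher above its collar at (245,225), so the stroke counted and the finger pressed mid-head. Two more strokes.

```bash
S='[{"tx":0,"ty":0,"tz":0,"turn":0,"hand":-1}]'; python3 -m creep '[{"tx":0,"ty":0,"tz":-0.06,"turn":0,"hand":-1},{"tx":0,"ty":0,"tz":-0.05,"turn":0,"hand":-1},{"tx":0,"ty":0,"tz":0,"turn":0,"hand":-1},{"tx":0,"ty":0,"tz":0,"turn":0,"hand":-1},{"tx":0,"ty":0,"tz":0.06,"turn":0,"hand":-1},{"tx":0,"ty":0,"tz":0.05,"turn":0,"hand":-1},{"tx":0,"ty":0,"tz":0,"turn":0,"hand":-1},{"tx":0,"ty":0,"tz":0,"turn":0,"hand":-1},{"tx":0,"ty":0,"tz":0,"turn":0,"hand":-1},{"tx":0,"ty":0,"tz":0,"turn":0,"hand":-1},{"tx":0,"ty":0,"tz":-0.06,"turn":0,"hand":-1},{"tx":0,"ty":0,"tz":-0.05,"turn":0,"hand":-1},{"tx":0,"ty":0,"tz":0,"turn":0,"hand":-1},{"tx":0,"ty":0,"tz":0,"turn":0,"hand":-1}]'
python3 -m creep '[{"tx":0,"ty":0,"tz":0.06,"turn":0,"hand":-1},{"tx":0,"ty":0,"tz":0.05,"turn":0,"hand":-1},{"tx":0,"ty":0,"tz":0,"turn":0,"hand":-1},{"tx":0,"ty":0,"tz":0,"turn":0,"hand":-1},{"tx":0,"ty":0,"tz":0,"turn":0,"hand":-1},{"tx":0,"ty":0,"tz":0,"turn":0,"hand":-1}]'
python3 - <<'E'
from bench import eyes
import cv2
im=eyes.capture("side"); cv2.imwrite("pics/s3.png",cv2.resize(im[170:250,270:390],(720,480),interpolation=2))
E
```

```text
clock: 7.43
tool_pos: [0.547, -0.2224, 0.3274]
eef_rot: [0.001, 0.153, 0.988, -0.0]
ft_force: [0.2, -0.1, 15.3]
opening: 0.0005
grip_force: 7.7
clock: 7.93
tool_pos: [0.5464, -0.2221, 0.348]
eef_rot: [-0.001, 0.153, 0.988, 0.0]
ft_force: [-0.6, -0.1, -0.2]
opening: 0.0003
grip_force: 0.0
```

View pics/s3.png

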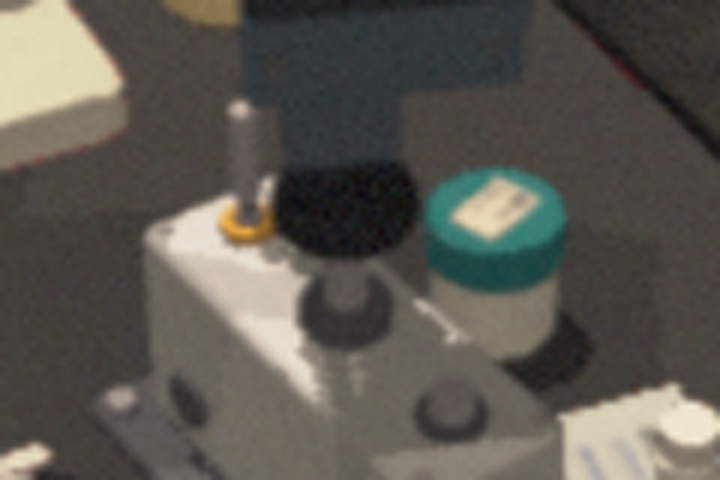

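The pin tip is up to crop (240,107), with a dark band at (247,215) just above the collar, so it's nearly out. Extra strokes do no harm, so I'll do two more.

```bash
python3 -m creep '[{"tx":0,"ty":0,"tz":-0.06,"turn":0,"hand":-1},{"tx":0,"ty":0,"tz":-0.05,"turn":0,"hand":-1},{"tx":0,"ty":0,"tz":0,"turn":0,"hand":-1},{"tx":0,"ty":0,"tz":0,"turn":0,"hand":-1},{"tx":0,"ty":0,"tz":0.06,"turn":0,"hand":-1},{"tx":0,"ty":0,"tz":0.05,"turn":0,"hand":-1},{"tx":0,"ty":0,"tz":0,"turn":0,"hand":-1},{"tx":0,"ty":0,"tz":0,"turn":0,"hand":-1},{"tx":0,"ty":0,"tz":0,"turn":0,"hand":-1},{"tx":0,"ty":0,"tz":0,"turn":0,"hand":-1},{"tx":0,"ty":0,"tz":-0.06,"turn":0,"hand":-1},{"tx":0,"ty":0,"tz":-0.05,"turn":0,"hand":-1},{"tx":0,"ty":0,"tz":0,"turn":0,"hand":-1},{"tx":0,"ty":0,"tz":0,"turn":0,"hand":-1}]'
python3 -m creep '[{"tx":0,"ty":0,"tz":0.06,"turn":0,"hand":-1},{"tx":0,"ty":0,"tz":0.06,"turn":0,"hand":-1},{"tx":0,"ty":0,"tz":0.08,"turn":0,"hand":-1},{"tx":0,"ty":0,"tz":0.12,"turn":0,"hand":-1},{"tx":0,"ty":0,"tz":0.12,"turn":0,"hand":-1},{"tx":0,"ty":0,"tz":0.12,"turn":0,"hand":-1},{"tx":0,"ty":0,"tz":0,"turn":0,"hand":-1},{"tx":0,"ty":0,"tz":0,"turn":0,"hand":-1},{"tx":0,"ty":0,"tz":0,"turn":0,"hand":-1},{"tx":0,"ty":0,"tz":0,"turn":0,"hand":-1}]'
python3 - <<'E'
from bench import eyes
import cv2
im=eyes.capture("side"); cv2.imwrite("pics/s4.png",cv2.resize(im[170:250,270:390],(720,480),interpolation=2))
E
```

```text
clock: 9.15
tool_pos: [0.5469, -0.2224, 0.3274]
eef_rot: [0.001, 0.153, 0.988, -0.0]
ft_force: [-0.3, 0.4, 15.8]
opening: 0.0003
grip_force: 8.0
clock: 9.98
tool_pos: [0.5463, -0.2221, 0.4374]
eef_rot: [-0.001, 0.153, 0.988, 0.0]
ft_force: [-0.2, 0.5, -0.5]
opening: 0.0003
grip_force: 0.0
```

View pics/s4.png

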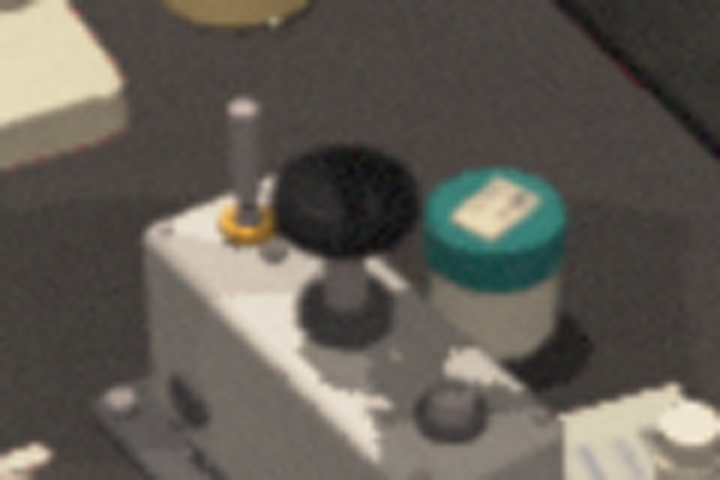

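The pin tip is still at crop (242,105) after two more bottomed strokes (15 N each). The groove shows above the collar at (247,213), so the pin is fully out, and the plunger is up and clear.

```bash
python3 -c "
from bench import hand_in
print(hand_in())"
```

```text
the job is handed in; nothing more can be done
None
```

The job is handed in, with no verdict returned: after five full strokes the last picture shows the pin fully out with its groove above the collar, the plunger up and the arm clear, and I saw no sign that the pin, button or bystanders were touched.

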